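# Trip test of the bench socket box

### The arm

A 6-joint arm with a two-finger parallel gripper is mounted at the origin on a cart in front of the work surface, level with it; the furniture and walls round the work are solid. World frame = base frame: x ahead of the robot, y to its left, z up, the work surface at z = 0. Lengths are in m, angles in rad, forces in N, time in s.
With the tool pointing down it reaches from about 0.275 to 0.825 m from the base axis. Payload 5.2 kg.
Tool frame: the origin (TCP) lies midway between the tips of the shut fingers; the grasp point (between the pads) lies 19 mm behind it; y points along the fingers, x is the direction in which the jaws open and shut, and the axes are right-handed (so a half turn about y gives the same grasp; the last joint's range is limited). The gripper opens to 93 mm and grips with 3 to 60 N. Pads are 15 mm wide; open, the fingers measure 128 mm over their backs; the gripper's body (75 mm by 188 mm) begins 65 mm behind the grasp point.
Start: joints at [-1.403, 0.259, 1.535, -0, 1.348, -0.203], TCP at [0.199, -0.513, 0.196] pointing down, gripper open.
Joint ranges: [-3.14, 3.14], [-0.91, 2.08], [0.19, 2.58], [-1.22, 4.36], [0.22, 2.71], [-3.12, 3.12]. Speed limits (rad/s): [2.57, 2.57, 3.14, 3.14, 3.14, 3.14].

### API

Orientations are given as a 3x3 rotation matrix whose columns are the frame's x, y, z axes.
In Python, from plant import robot gives the robot as it stands. The module is installed in compiled form; this text tells all that it offers.
- The arm moves only by the shell command python3 -m inch 'ROWS' [FORCE]. ROWS is JSON, a list of rows, each an object with "travel": the shift along the tool's x, y, z each as a share of 40 mm, from -1 to 1, a list of three; "dr": the turn, a rotation vector about the tool's x, y, z each as a share of 0.08 rad, from -1 to 1, a list of three; "grip": the closure, from 0 (fully open) to 1 (shut). A call has 1 to 8 rows; each row shifts and turns the commanded pose from where the row before left it, along the tool's axes as they then stand; what a row does not reach is not made up. A row lasts 1/10 s, in which the tool goes at most 50 mm and 8.59 degrees, less where a joint would pass 70% of its speed; a pose out of reach is approached as far as the arm can. A call with a number of a shift or a turn outside -1 to 1 is refused whole. A call with a gripper value outside its range is refused whole. The fingers move at their own pace and stop on an object; FORCE is the grip in N (left out, the last holds). Time passes only in rows, so rows that do not move let the fingers close. It gives the time, the measured TCP pose, the force and the opening at its end, in the units of the state.
- robot.sense(): the state, without advancing time (a new reading comes with each control period).
- robot.get_image(name): name is "scene" or "top" or "wrist"; returns a dict with "frame" (400x640x3 uint8, red, green, blue), "mtx" (3x3 intrinsics, pixels), "pose" (4x4, takes a point from camera to world coordinates). Camera axes: x right, y down, z forward; pixel columns grow to the right and rows downward; lengths in m; the calibration is good to about 2 mm. A picture is of the moment at which its call begins. There is no depth.
- robot.close_job(): hands the job in, once; it reports no verdict.
The state is a dict: "time": time; "qpos": joint angles; "joint_velocities": joint speeds; "joint_efforts": joint torques, N m; "ee_pos": TCP position; "tcp_rot": TCP orientation; "force": force on the tool from outside, world axes, zero at the start; "ft_torque": the same for the moment, N m; "finger_gap": opening from 0.0 (shut) to 1.0 (fully open).
Only numpy, scipy, OpenCV 4.12 (cv2) and the standard library are available. Lean on these libraries where they do the work, as an engineer would, in place of code of your own. Each camera call takes 0.05 s, during which the arm holds its last target. There are 200 camera calls.

### The job

Carry out the trip test on the bench socket box, by pressing with the fingertips only: switch the red rocker off, press the black test button until the green reset button pops up, press the reset button down again until it stays latched, and only then switch the rocker back on. Keep the rocker off whenever the reset button is up. Do not lift or shift anything, and leave the tape measure, paint jar and paint tin round the box where they are.

Things in the scene. Friction and masses are not known exactly. Their poses are not given: they have to be found in the camera images.
- power_box: Wedge-shaped socket box, dark grey, orange ends, screwed to the table: 196 deep (its x) x 270 wide (its y), 77 high in front, 116 at the back. Origin: centre of its underside on the table; x runs from the low front to the high back, z up. The top panel slopes 0.20 rad: outward normal (-0.199, 0, 0.980) in this frame. Left half of the panel: two closed blue outlet flaps, 12 above it, not used
- rocker (a joint): Red rocker switch in the middle of the panel, 55 long (uphill) x 32 wide, hinged across its middle: 0 rad = on (far, uphill end down), 0.36 = off (near end down). It snaps over past the middle (0.18) and stays. About 4 N at the end takes it over
- rocker_off_end (a point): Point on the rocker's top face 18 from its hinge line, on the near (low, front) half: press here to switch off. It goes down about 6.5 from on to off
- rocker_on_end (a point): The same on the far (uphill) half, which bears a white dot: press here to switch on. It goes down about 6.5 from off to on
- test_button (a joint): Black test button, 22 diameter, on the white plate at the right (-y) of the panel, uphill end: travel 0 to 5 mm inward along the panel normal, sprung back, 4 to 6 N at the bottom; after some 3.5 mm it knocks the reset button's catch off
- test_top (a point): Centre of the test button's top face, about 9 above the panel when not pressed
- reset_button (a joint): Green reset button, 26 diameter with a yellow flank that shows when it is up, on the white plate 72 downhill of the test button: 0 = latched down, 0.008 m = popped up (tripped), -0.002 = pressed to its stop. It must be pushed to about -0.5 mm or further for the catch to take, 4 to 6 N
- reset_top (a point): Centre of the reset button's top face, 5 above the panel when latched and 13 when up
- measure: Yellow tape measure standing on its foot, 38 x 84 x 64 high, loose, beside the right end of the box; origin under its centre
- jar: Teal paint jar with white cap, 58 diameter, 69 high, loose, behind the box; origin under its centre
- tin: Red paint tin with grey lid, 78 diameter, 78 high, loose, behind the box; origin under its centre
Mind the look-alikes: they are no part of the job. What is shaped like the jar but yellow is not meant.

How it is judged:
On the way, in this order (a step that is already met when the one before it is completed fails the run):
1. the rocker is off, the reset button still latched (value of joint rocker above 0.3 rad and value of joint reset_button below 0.002 m), for 0.1 s.
2. the test button has been pressed and the reset button has popped up, the rocker off (value of joint test_button above 0.0025 m and value of joint reset_button above 0.0055 m and value of joint rocker above 0.3 rad), for 0.02 s.
3. the reset button is latched down again and let go, the rocker still off (value of joint reset_button below 0.0015 m and contact force between reset_button and the fingers below 0.1 N and value of joint rocker above 0.3 rad), for 0.1 s.
4. the rocker is on again (value of joint rocker below 0.06 rad and value of joint reset_button below 0.0015 m), for 0.1 s.
At the end, for the whole second after the job is handed in: Rocker fully on (under 0.06 rad), reset button latched (within 1.5 mm of its latched height), test button released (within 1 mm), the three loose things within 15 mm of where they stood and upright (all of step 4 and value of joint test_button below 0.001 m and distance of each of measure, jar, tin from where it was at the start of the episode below 0.015 m and angle between each of measure, jar, tin's own z axis and vertical below 0.2 rad); the robot touches nothing.
It fails at once if the rocker is on while the reset button is up (value of joint rocker below 0.15 rad and value of joint reset_button above 0.004 m).
It fails at once if a loose thing round the box is shifted, lifted or knocked over (distance of any of measure, jar, tin from where it was at the start of the episode above 0.015 m or angle between any of measure, jar, tin's own z axis and vertical above 0.3 rad).
It also fails if it takes over 54 s, if anything falls off the work surface, if the arm or the gripper's body presses on something with over 40 N, if the wrist force passes 120 N, or if a joint passes its speed limit or range.

## Working session

There is one attempt and no reset: what is moved stays moved. The work goes in short steps, Python scripts to look and compute and a shell command to move; the robot and the scene stay as the last step left them, time stands still between calls to the robot, and variables do not carry over. Pictures are saved under pics/ and viewed, about 8 in all and at most 12, crops included, and the job is handed in when it is done.

```bash
mkdir -p pics
python3 - <<'E'
from plant import robot
import cv2,numpy as np
np.set_printoptions(precision=4,suppress=True)
for n in ("scene","top"):
    d=robot.get_image(n); cv2.imwrite(f"pics/{n}0.png",d["frame"][:,:,::-1]); print(n,d["mtx"],d["pose"])
    np.savez(f"{n}0.npz",**d)
s=robot.sense(); print(s["time"],s["ee_pos"],s["tcp_rot"],s["force"],s["finger_gap"])
E
```

```text
scene [[390.5248   0.     318.0886]
 [  0.     390.5248 200.5118]
 [  0.       0.       1.    ]] [[-0.8868 -0.3484  0.3037  0.341 ]
 [-0.4622  0.677  -0.5727  0.1682]
 [-0.0061 -0.6483 -0.7614  0.7496]
 [ 0.      0.      0.      1.    ]]
top [[441.7882   0.     319.2088]
 [  0.     441.7882 203.9028]
 [  0.       0.       1.    ]] [[ 0.0241 -0.977   0.2117  0.3987]
 [-0.9997 -0.0234  0.0059 -0.3441]
 [-0.0008 -0.2118 -0.9773  0.9863]
 [ 0.      0.      0.      1.    ]]
0.1 [ 0.1992 -0.5121  0.1949] [[ 0.3623 -0.0003  0.9321]
 [-0.9321  0.0016  0.3623]
 [-0.0016 -1.      0.0003]] [-0.1634  0.2922  0.435 ] 1.0009183196561608
```

View pics/top0.png

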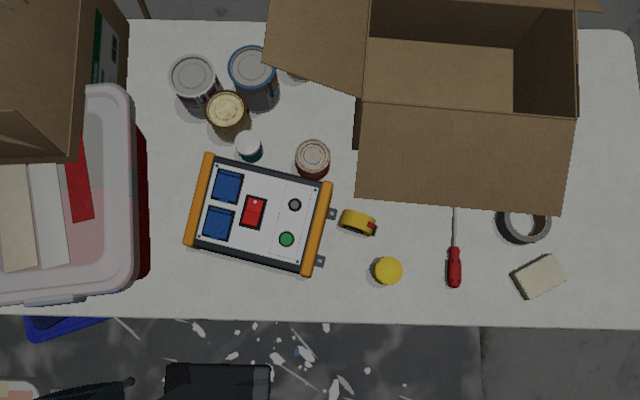

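View pics/scene0.png

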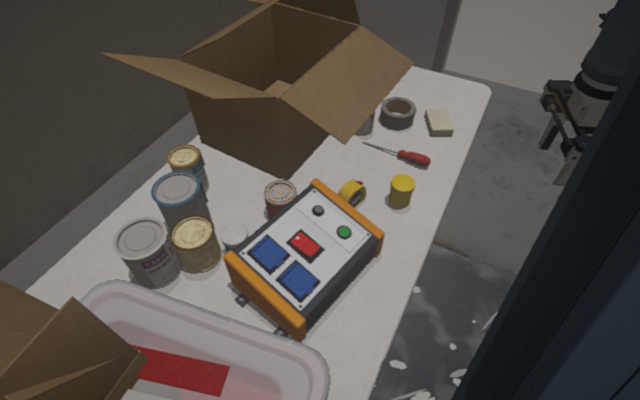

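Candidates in the top view: rocker is the red piece at (253,212) (other red: the tin, a screwdriver and a card). Test is black at (294,204), reset is green at (286,239). The white-capped jar is at (248,146), the tin at (313,156) and the tape measure at (358,222). The yellow jar at (388,270) is the decoy. Next, a close crop from both cameras.

Run:
```python
import cv2,numpy as np
t=cv2.imread("pics/top0.png")[130:290,175:415]; s=cv2.imread("pics/scene0.png")[165:345,215:395]
a=cv2.resize(t,None,fx=3.3333,fy=3.3333,interpolation=cv2.INTER_CUBIC);cv2.imwrite("pics/topc.png",a)
a=cv2.resize(s,None,fx=3.3333,fy=3.3333,interpolation=cv2.INTER_CUBIC);cv2.imwrite("pics/scenec.png",a)
```

```text
(no output)
```

View pics/topc.png

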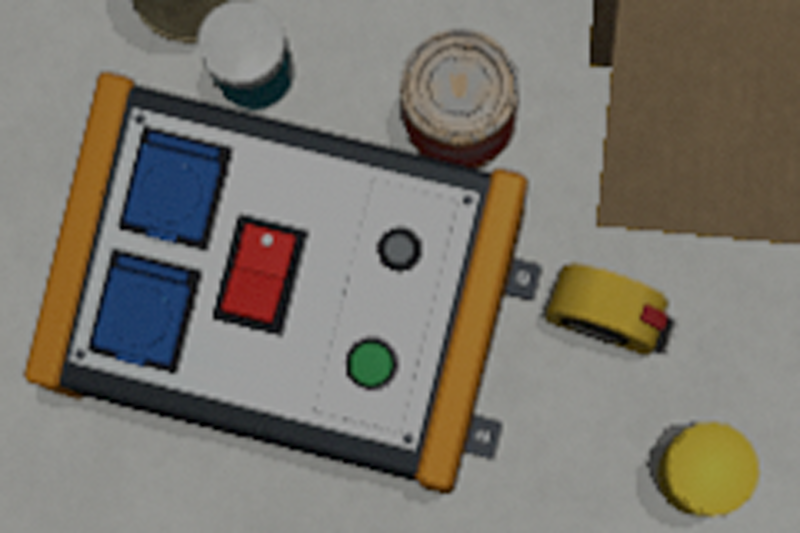

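View pics/scenec.png

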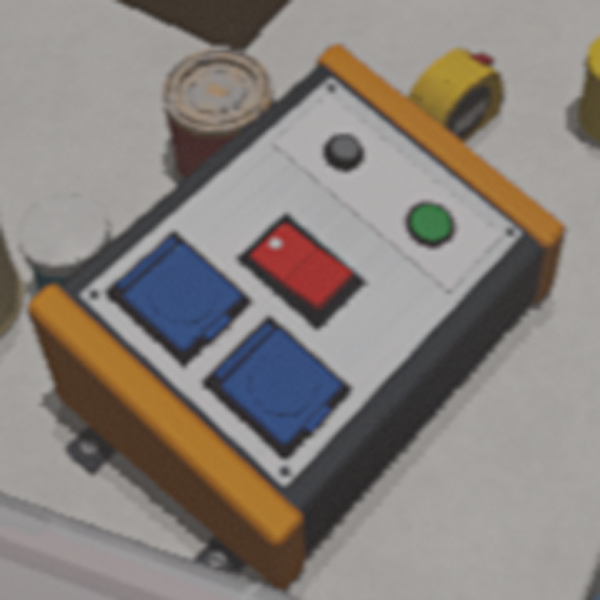

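```bash
cat > geo.py <<'E'
import cv2,numpy as np
from scipy.optimize import least_squares
np.set_printoptions(precision=4,suppress=True)
def P(K,T): return K@np.linalg.inv(T)[:3]
def proj(M,X):
    p=M@np.append(X,1); return p[:2]/p[2]
E
python3 - <<'E'
from geo import *
t=np.load("top0.npz");s=np.load("scene0.npz");Pt=P(t["mtx"],t["pose"]);Ps=P(s["mtx"],s["pose"])
pts=dict(test=[(400,247),(345,150)],reset=[(371,362),(431,222)],rock=[(261,275),(305,267)],dot=[(266,240),(276,243)],
UL=[(139,119),(95,295)],UR=[(467,200),(332,88)],LR=[(407,438),(511,232)],LL=[(80,354),(285,471)])
k=3/10;f=lambda p,o:np.array(p)*k-.35+o
W={}
for n,(a,b) in pts.items():
    a=f(a,(175,130));b=f(b,(215,165))
    X=cv2.triangulatePoints(Pt,Ps,a,b)[:,0];X=X[:3]/X[3];W[n]=X
    print(n,X,proj(Pt,X)-a,proj(Ps,X)-b)
# fit box pose: local panel coords: panel centre height 96.5mm at x=0
c,sn=np.cos(.2),np.sin(.2)
def loc(u,v,h): return np.array([u*c-h*sn, v, .0965+u*sn+h*c])
def pred(q):
    x,y,th,vt,u0,su,sv,cu,cv_,ru,rv=q
    L=dict(test=loc(u0+.036,vt,.009),reset=loc(u0-.036,vt,.005),rock=loc(ru,rv,.006),
     UL=loc(cu+su,cv_+sv,0),UR=loc(cu+su,cv_-sv,0),LR=loc(cu-su,cv_-sv,0),LL=loc(cu-su,cv_+sv,0))
    R=np.array([[np.cos(th),-np.sin(th),0],[np.sin(th),np.cos(th),0],[0,0,1]])
    return {k:R@v+[x,y,0] for k,v in L.items()}
def res(q):
    r=[]
    for n,X in pred(q).items():
        a=f(pts[n][0],(175,130));b=f(pts[n][1],(215,165))
        r+=list(proj(Pt,X)-a)+list(proj(Ps,X)-b)
    return np.array(r+[q[7]*300,q[8]*300])
q=least_squares(res,[.39,-.2,-.2,-.08,0,.08,.12,0,0,0,0]).x
print(q);print(res(q));
for k_,v in pred(q).items(): print(k_,v)
# loose objects in the top image (height known)
def onz(K,T,p,z):
    d=T[:3,:3]@np.linalg.solve(K,[p[0],p[1],1]);o=T[:3,3];return o+d*(z-o[2])/d[2]
for n,p,z in [("jar",(243,41),.069),("tin",(460,88),.078),("meas",(608,290),.06),("decoy",(711,468),.069)]:
    print(n,onz(t["mtx"],t["pose"],f(p,(175,130)),z))
np.save("q.npy",q)
E
```

```text
test [ 0.5858 -0.2894  0.1114] [0.1346 0.7367] [-0.869  -0.3119]
reset [ 0.5174 -0.2734  0.0969] [0.0913 0.6073] [-0.7328 -0.2467]
rock [ 0.5682 -0.2047  0.1036] [0.1132 0.6202] [-0.7808 -0.2792]
dot [ 0.5889 -0.2076  0.111 ] [0.0921 0.4732] [-0.5924 -0.2152]
UL [ 0.6623 -0.1258  0.1151] [0.1365 0.5657] [-0.7447 -0.2936]
UR [ 0.6157 -0.3294  0.115 ] [0.1088 0.5591] [-0.6391 -0.2326]
LR [ 0.4727 -0.2963  0.0865] [0.0819 0.6521] [-0.7797 -0.2505]
LL [ 0.5198 -0.0931  0.0859] [0.0769 0.4559] [-0.6322 -0.2191]
[ 0.5664 -0.2114 -0.2256 -0.0717  0.0026  0.0749  0.1047  0.002  -0.
  0.0016  0.0067]
[ 0.0158  0.7615 -0.7414 -0.6669  0.3264  0.709  -0.7529  0.2419  0.2794
  0.7001 -0.7286 -0.09    0.7392  0.6009 -0.7624  0.2772  0.5491  0.6058
 -0.7236  0.3652  0.7393  0.5726 -1.0159  0.5178  0.7367  0.57   -0.6179
  0.523   0.6025 -0.    ]
test [ 0.5854 -0.2893  0.113 ]
reset [ 0.5174 -0.2737  0.0948]
rock [ 0.5683 -0.2049  0.1027]
UL [ 0.6633 -0.1262  0.1118]
UR [ 0.6164 -0.3302  0.1118]
LR [ 0.4733 -0.2974  0.082 ]
LL [ 0.5201 -0.0934  0.082 ]
jar [ 0.7325 -0.1783  0.069 ]
tin [ 0.7006 -0.322   0.078 ]
meas [ 0.5735 -0.4199  0.06  ]
decoy [ 0.4616 -0.4834  0.069 ]
```

```bash
cat >> geo.py <<'E'
q=np.load("q.npy");th=q[2]
Rb=np.array([[np.cos(th),-np.sin(th),0],[np.sin(th),np.cos(th),0],[0,0,1]])
n=Rb@[-np.sin(.2),0,np.cos(.2)]
RT=np.column_stack([-Rb[:,1],-n,Rb@[np.cos(.2),0,np.sin(.2)]])  # wanted tool axes
W=dict(test=[.5856,-.2893,.1122],reset=[.5174,-.2735,.0958],rock=[.5683,-.2048,.1031])
u=RT[:,2]
W["off"]=np.array(W["rock"])-.018*u; W["on"]=np.array(W["rock"])+.018*u
def st():
    from plant import robot
    from scipy.spatial.transform import Rotation as Ro
    s=robot.sense();R=s["tcp_rot"];p=np.array(s["ee_pos"])
    print("t",s["time"],"tcp",p,"F",s["force"],"F.n",s["force"]@n,"gap",s["finger_gap"])
    print("turn in tool axes",Ro.from_matrix(R.T@RT).as_rotvec())
    for k,v in W.items(): print(k,"tool-axes mm",R.T@(np.array(v)-p)*1000)
E
python3 -m inch '[{"travel":[0,0,0],"dr":[0,1,0],"grip":1},{"travel":[0,0,0],"dr":[0,1,0],"grip":1},{"travel":[0,0,0],"dr":[0,1,0],"grip":1},{"travel":[0,0,0],"dr":[0,1,0],"grip":1},{"travel":[0,0,0],"dr":[0,1,0],"grip":1},{"travel":[0,0,0],"dr":[0,1,0],"grip":1},{"travel":[0,0,0],"dr":[0,1,0],"grip":1},{"travel":[0,0,0],"dr":[0,0.42,0],"grip":1}]'
python3 - <<'E'
from geo import *
st()
t=np.load("top0.npz");s=np.load("scene0.npz");Pt=P(t["mtx"],t["pose"]);Ps=P(s["mtx"],s["pose"])
for a,b in [((356,200),(345,140)),((562,214),(412,66))]:
    X=cv2.triangulatePoints(Pt,Ps,np.array(a,float),np.array(b,float))[:,0];X=X[:3]/X[3];print(X,proj(Pt,X)-a)
E
```

```text
time: 0.9
ee_pos: [0.1993, -0.5123, 0.1952]
tcp_rot: [[-0.224, -0.0, 0.975], [-0.975, 0.001, -0.224], [-0.001, -1.0, -0.0]]
force: [0.7, 1.1, -0.4]
finger_gap: 0.362
t 0.9 tcp [ 0.1993 -0.5123  0.1952] F [ 0.7168  1.0986 -0.3811] F.n -0.4634546520153412 gap 0.36210999546692196
turn in tool axes [ 0.2004  0.     -0.001 ]
test tool-axes mm [-303.6209   83.1481  326.727 ]
reset tool-axes mm [-303.7577   99.575   256.7271]
rock tool-axes mm [-382.1055   92.3381  290.9769]
off tool-axes mm [-382.1038   95.9209  273.337 ]
on tool-axes mm [-382.1071   88.7553  308.6167]
[ 0.577  -0.4046  0.2157] [-0.2743 -1.4372]
[ 0.5619 -0.7861  0.1883] [0.1047 0.7608]
```

```bash
python3 -m inch '[{"travel":[-0.9,0,0.65],"dr":[0,0,0],"grip":1},{"travel":[-0.9,0,0.65],"dr":[0,0,0],"grip":1},{"travel":[-0.9,0,0.65],"dr":[0,0,0],"grip":1},{"travel":[-0.9,0,0.65],"dr":[0,0,0],"grip":1},{"travel":[-0.9,0,0.65],"dr":[0,0,0],"grip":1},{"travel":[-0.9,0,0.65],"dr":[0,0,0],"grip":1},{"travel":[-0.9,0,0.65],"dr":[0,0,0],"grip":1},{"travel":[-0.9,0,0.65],"dr":[0,0,0],"grip":1}]' | head -1
python3 -m inch '[{"travel":[-0.9,0,0.5],"dr":[0,0,0],"grip":1},{"travel":[-0.9,0,0.5],"dr":[0,0,0],"grip":1},{"travel":[-0.5,0,0],"dr":[1,0,0],"grip":1},{"travel":[0,0,0],"dr":[1,0,0],"grip":1},{"travel":[0,0,0],"dr":[0.5,0,0],"grip":1},{"travel":[0,0,0],"dr":[0,0,0],"grip":1}]'
python3 - <<'E'
from geo import *
from plant import robot
st()
d=robot.get_image("wrist");np.savez("w1.npz",**d);cv2.imwrite("pics/w1.png",d["frame"][:,:,::-1])
print(d["mtx"],d["pose"])
M=P(d["mtx"],d["pose"])
for k,v in W.items(): print(k,proj(M,v))
E
```

```text
time: 1.7
time: 2.3
ee_pos: [0.5238, -0.1957, 0.1952]
tcp_rot: [[-0.221, 0.193, 0.956], [-0.975, -0.043, -0.217], [-0.001, -0.98, 0.198]]
force: [-0.4, 0.5, 0.3]
finger_gap: 0.002
t 2.3 tcp [ 0.5238 -0.1957  0.1952] F [-0.4216  0.5034  0.3069] F.n 0.404784283020411 gap 0.0015431788872478293
turn in tool axes [ 0.001   0.0028 -0.0011]
test tool-axes mm [77.6578 97.3128 62.9519]
reset tool-axes mm [77.3134 99.5499 -8.9141]
rock tool-axes mm [-0.9328 99.2506 26.317 ]
off tool-axes mm [-0.9832 99.2686  8.3171]
on tool-axes mm [-0.8823 99.2325 44.3169]
[[308.0183   0.     318.3094]
 [  0.     308.0183 194.6476]
 [  0.       0.       1.    ]] [[-0.2222 -0.9713 -0.0855  0.5629]
 [-0.975   0.2214  0.0192 -0.2041]
 [ 0.0003  0.0876 -0.9962  0.3953]
 [ 0.      0.      0.      1.    ]]
test [404.5815 121.9887]
reset [397.877  197.3383]
rock [317.7053 161.8265]
off [317.6869 180.3742]
on [317.7243 142.6151]
```

View pics/w1.png

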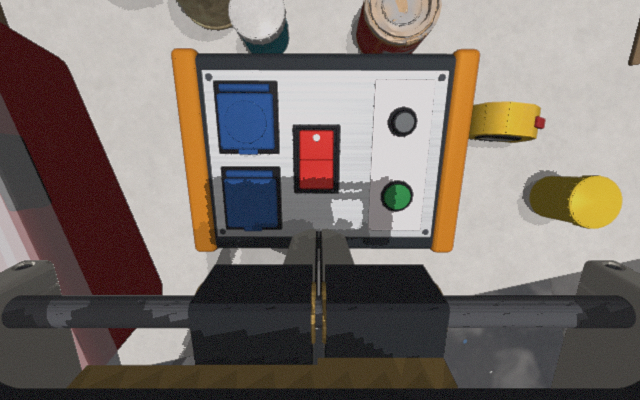

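The wrist view confirms the estimate: rocker at (317,159), test at (403,122), reset at (397,196), all within about 3 px of prediction. The fingertips are near (320,235), so I'll zoom in to judge tip width.

Run:
```python
import cv2
a=cv2.imread("pics/w1.png")[110:290,230:430]
cv2.imwrite("pics/w1c.png",cv2.convertScaleAbs(cv2.resize(a,None,fx=3.3,fy=3.3,interpolation=cv2.INTER_CUBIC),alpha=1.8))
```

```text
(no output)
```

View pics/w1c.png

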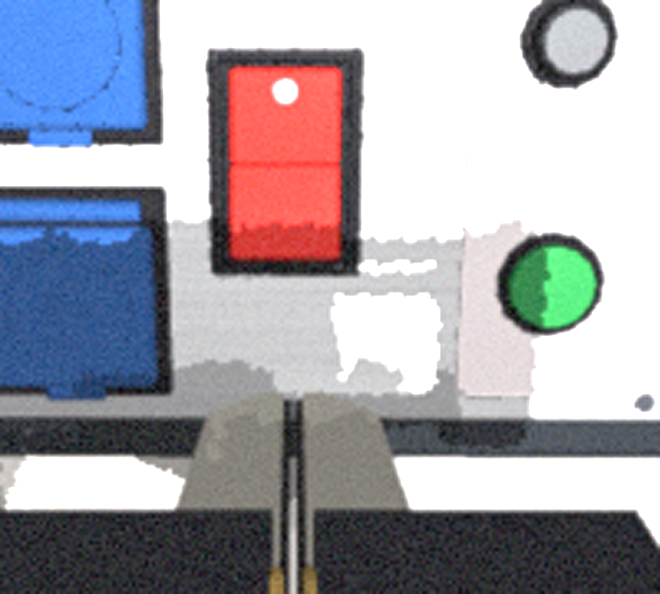

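The fingers taper to a tip about 25 mm wide, narrower than the 32 mm rocker, so shut fingers can press directly. Going down over the rocker's near end.

```bash
python3 -m inch '[{"travel":[0,1,0.2],"dr":[0,0,0],"grip":1},{"travel":[0,0.95,0],"dr":[0,0,0],"grip":1},{"travel":[0,0.2,0],"dr":[0,0,0],"grip":1},{"travel":[0,0,0],"dr":[0,0,0],"grip":1}]'; python3 -c "
from geo import *;st()"
```

```text
time: 2.75
ee_pos: [0.5488, -0.202, 0.1113]
tcp_rot: [[-0.221, 0.19, 0.957], [-0.975, -0.042, -0.217], [-0.002, -0.981, 0.194]]
force: [0.7, 0.0, -0.1]
finger_gap: 0.004
t 2.75 tcp [ 0.5488 -0.202   0.1113] F [ 0.6691  0.0165 -0.1212] F.n -0.24758462184362168 gap 0.004198042087464207
turn in tool axes [ 0.0043  0.0023 -0.002 ]
test tool-axes mm [77.0212  9.7431 54.3361]
reset tool-axes mm [ 76.7162  12.2148 -17.5223]
rock tool-axes mm [-1.5485 11.8714 17.6671]
off tool-axes mm [-1.5896 11.9482 -0.3327]
on tool-axes mm [-1.5075 11.7947 35.6669]
```

```bash
for i in 1; do python3 -m inch '[{"travel":[0,0.08,0],"dr":[0,0,0],"grip":1},{"travel":[0,0.05,0],"dr":[0,0,0],"grip":1},{"travel":[0,0.05,0],"dr":[0,0,0],"grip":1},{"travel":[0,0,0],"dr":[0,0,0],"grip":1}]'; done; python3 -c "
from geo import *;st()"
```

```text
time: 3.15
ee_pos: [0.5511, -0.2028, 0.1066]
tcp_rot: [[-0.221, 0.195, 0.956], [-0.975, -0.045, -0.216], [0.0, -0.98, 0.2]]
force: [-0.5, 0.6, 0.2]
finger_gap: 0.009
t 3.15 tcp [ 0.5511 -0.2028  0.1066] F [-0.5407  0.5651  0.179 ] F.n 0.30520845605990654 gap 0.009304005720697036
turn in tool axes [-0.0011  0.0028 -0.0001]
test tool-axes mm [76.7043  5.1251 52.8086]
reset tool-axes mm [ 76.3604   7.2123 -19.0619]
rock tool-axes mm [-1.8868  6.9094 16.167 ]
off tool-axes mm [-1.9366  6.8899 -1.8329]
on tool-axes mm [-1.837   6.9289 34.1669]
```

```bash
python3 -m inch '[{"travel":[-0.04,0.05,-0.03],"dr":[0,0,0],"grip":1},{"travel":[0,0.05,0],"dr":[0,0,0],"grip":1}]' |grep force
python3 -m inch '[{"travel":[0,0.05,0],"dr":[0,0,0],"grip":1}]' |grep force
python3 -m inch '[{"travel":[0,0.05,0],"dr":[0,0,0],"grip":1}]' |grep force
python3 -m inch '[{"travel":[0,0.05,0],"dr":[0,0,0],"grip":1}]' |grep force
python3 -c "
from geo import *;st()"
```

```text
force: [-0.2, -0.6, -0.4]
force: [-0.5, 0.5, -0.5]
force: [0.6, -0.3, 0.6]
force: [0.5, 0.3, -0.2]
t 3.65 tcp [ 0.552  -0.2012  0.0956] F [ 0.5164  0.3176 -0.2069] F.n -0.2886830307077067 gap 0.005097019506355099
turn in tool axes [ 0.0001  0.0027 -0.0006]
test tool-axes mm [78.4758 -5.8754 54.454 ]
reset tool-axes mm [ 78.1364  -3.702  -17.414 ]
rock tool-axes mm [-0.1126 -4.0096 17.8108]
off tool-axes mm [-0.1616 -4.0075 -0.1892]
on tool-axes mm [-0.0637 -4.0117 35.8107]
```

```bash
python3 -m inch '[{"travel":[0,0.04,0],"dr":[0,0,0],"grip":1}]' |grep force
python3 -m inch '[{"travel":[0,0.04,0],"dr":[0,0,0],"grip":1}]' |grep force
python3 -c "
from geo import *;st()
from plant import robot
d=robot.get_image('wrist')
import cv2
cv2.imwrite('pics/w2.png',cv2.convertScaleAbs(cv2.resize(d['frame'][60:260,220:440,::-1],None,fx=2.7,fy=2.7,interpolation=cv2.INTER_CUBIC),alpha=1.6))"
```

```text
force: [0.5, 0.7, 0.5]
force: [0.5, -0.3, 0.4]
t 3.85 tcp [ 0.5526 -0.2014  0.0925] F [ 0.5194 -0.341   0.355 ] F.n 0.2321700308422229 gap 0.0038669466797428454
turn in tool axes [ 0.0002  0.0027 -0.0006]
test tool-axes mm [78.4296 -9.0705 54.464 ]
reset tool-axes mm [ 78.092   -6.8941 -17.4038]
rock tool-axes mm [-0.1579 -7.2052 17.8188]
off tool-axes mm [-0.2064 -7.2024 -0.1811]
on tool-axes mm [-0.1095 -7.208  35.8188]
```

View pics/w2.png

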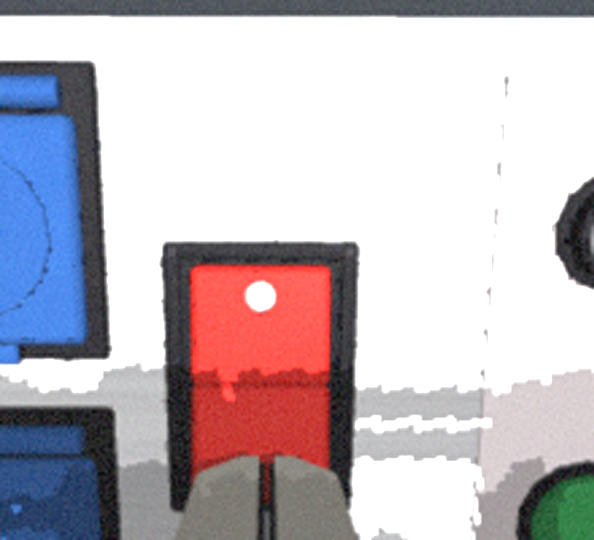

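```bash
for k in 1; do python3 -m inch '[{"travel":[0,0.03,0],"dr":[0,0,0],"grip":1}]' |grep -E 'force|ee_p'
python3 -m inch '[{"travel":[0,0.03,0],"dr":[0,0,0],"grip":1}]' |grep -E 'force|ee_p'
python3 -m inch '[{"travel":[0,0.03,0],"dr":[0,0,0],"grip":1}]' |grep -E 'force|ee_p'; done
```

```text
ee_pos: [0.5529, -0.2015, 0.0915]
force: [0.4, -0.1, -0.1]
ee_pos: [0.5531, -0.2015, 0.0903]
force: [0.3, -0.7, 0.2]
ee_pos: [0.5534, -0.2016, 0.0892]
force: [0.1, 0.2, -0.5]
```

Run:
```python
from geo import *
from plant import robot
st()
out=[]
for nme,(r,c) in dict(scene=(190,240),top=(160,200)).items():
    d=robot.get_image(nme);np.savez(nme+"3.npz",**d)
    M=P(d["mtx"],d["pose"]);print(nme,proj(M,robot.sense()["ee_pos"]),[proj(M,W[k]) for k in("rock","off","on")])
    out.append(cv2.convertScaleAbs(cv2.resize(d["frame"][r:r+120,c:c+120,::-1],(400,400),interpolation=cv2.INTER_CUBIC),alpha=1.5))
d=robot.get_image("wrist");np.savez("w3.npz",**d)
cv2.imwrite("pics/c3.png",np.hstack(out))
```

```text
t 4.2 tcp [ 0.5534 -0.2016  0.0892] F [ 0.0851  0.2184 -0.5384] F.n -0.5344527298686689 gap 0.0032252230886828342
turn in tool axes [-0.0001  0.0027 -0.0005]
test tool-axes mm [ 78.4435 -12.4788  54.3873]
reset tool-axes mm [ 78.1031 -10.3196 -17.481 ]
rock tool-axes mm [ -0.1455 -10.6279  17.7446]
off tool-axes mm [ -0.1946 -10.6293  -0.2553]
on tool-axes mm [ -0.0964 -10.6264  35.7446]
scene [311.4031 252.6414] [array([305.3797, 244.5649]), array([312.1194, 250.4051]), array([298.7223, 238.796 ])]
top [252.1602 221.2261] [array([253.1688, 212.7911]), array([251.0208, 221.3675]), array([255.3161, 204.2171])]
```

View pics/c3.png

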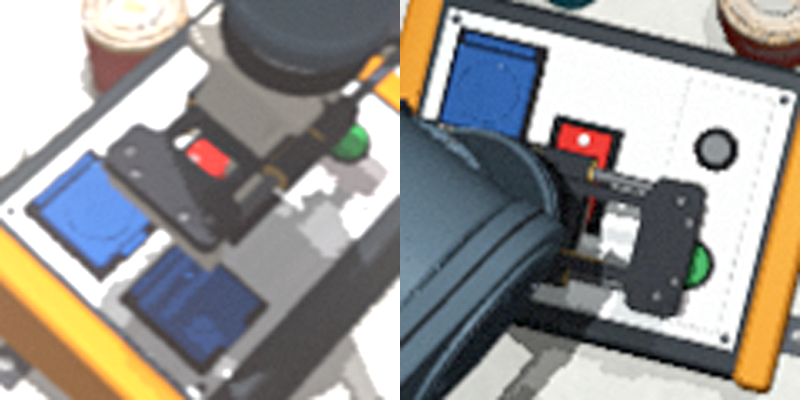

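Run:
```python
from geo import *
def meas(f):
    d=np.load(f);M=P(d["mtx"],d["pose"]);im=d["frame"].astype(int)
    red=((im[...,0]>60)&(im[...,0]>2.2*im[...,1])).astype(np.uint8)
    ni,lab,stt,cen=cv2.connectedComponentsWithStats(red)
    best=[i for i in range(1,ni) if stt[i,4]>150]
    print(f,[(stt[i],cen[i]) for i in best][:6])
    for i in best:
        x,y,w,h,a=stt[i]
        if not 250<x<350: continue
        sub=im[y:y+h//2+1,x:x+w]; m=(sub.min(2)>100); yy,xx=np.nonzero(m)
        if len(yy): print(" dot",x+xx.mean(),y+yy.mean(),len(yy))
    c=np.array(W["rock"]);u=RT[:,2]
    for nm,phi in (("on",-.18),("off",.18)):
        for r in (.0275,.019,-.0275):
            X=c+u*r*np.cos(phi)+n*r*np.sin(phi); print("  pred",nm,r,proj(M,X))
for f in("w1.npz","w3.npz"): meas(f)
```

```text
w1.npz [(array([363,  35,  36,  18, 175], dtype=int32), array([377.9829,  45.8286])), (array([ 28,  53,  25,  29, 215], dtype=int32), array([40.6558, 66.2837])), (array([ 49, 114,  28,  36, 187], dtype=int32), array([ 62.8717, 131.9198])), (array([ 19, 117,  41,  42, 338], dtype=int32), array([ 41.9053, 136.9675])), (array([ 299,  130,   35,   59, 1976], dtype=int32), array([315.9099, 159.3153])), (array([ 60, 145,  54,  43, 383], dtype=int32), array([ 89.4413, 165.0679]))]
 dot 315.9183673469388 137.24489795918367 49
  pred on 0.0275 [317.7439 132.2085]
  pred on 0.019 [317.7319 141.428 ]
  pred on -0.0275 [317.6675 190.8479]
  pred off 0.0275 [317.7241 133.1829]
  pred off 0.019 [317.7181 142.3053]
  pred off -0.0275 [317.688  188.1258]
w3.npz [(array([372,   0,  36,  38, 660], dtype=int32), array([388.6439,  20.2152])), (array([404,  27,  37,  11, 212], dtype=int32), array([419.5094,  33.5849])), (array([   0,  120,   80,  175, 4152], dtype=int32), array([ 24.5768, 218.9665])), (array([ 290,  159,   53,   79, 3665], dtype=int32), array([315.8019, 195.0769])), (array([ 72, 328,  37,  40, 820], dtype=int32), array([ 89.7134, 346.6817]))]
 dot 315.9633027522936 170.40366972477065 109
  pred on 0.0275 [318.98   162.6751]
  pred on 0.019 [318.9582 176.8716]
  pred on -0.0275 [318.8427 252.1389]
  pred off 0.0275 [319.0235 165.8545]
  pred off 0.019 [318.9868 179.5391]
  pred off -0.0275 [318.8111 245.1254]
```

Run:
```python
from geo import *
from plant import robot
s=robot.sense();R=s["tcp_rot"];p=np.array(s["ee_pos"])
d=np.load("w3.npz");M=P(d["mtx"],d["pose"])
print("cam in tool",R.T@(d["pose"][:3,3]-p),"opt axis in tool",R.T@d["pose"][:3,2])
for y in (-.04,-.02,-.01,0,.005): print(y,[proj(M,p+R@np.array([x,y,z])) for x,z in((0,0),(0,.0075),(.0125,.0075))])
print(s["joint_efforts"],s["ft_torque"])
im=cv2.convertScaleAbs(cv2.resize(d["frame"][150:300,240:400,::-1],None,fx=4,fy=4,interpolation=cv2.INTER_CUBIC),alpha=1.6)
cv2.imwrite("pics/w3.png",im)
```

```text
cam in tool [-0.0006 -0.1881  0.0788] opt axis in tool [ 0.0006  0.9592 -0.2829]
-0.04 [array([319.3269, 257.682 ]), array([319.3218, 244.8486]), array([343.0527, 244.8098])]
-0.02 [array([319.1856, 241.5996]), array([319.1794, 229.9351]), array([340.4011, 229.9011])]
-0.01 [array([319.1255, 234.7564]), array([319.119 , 223.6017]), array([339.2751, 223.5696])]
0 [array([319.0711, 228.5608]), array([319.0643, 217.8739]), array([338.2567, 217.8436])]
0.005 [array([319.0458, 225.6778]), array([319.0388, 215.2106]), array([337.7831, 215.1811])]
[ -0.0032 -42.9261 -25.2767   0.382   -1.0937   0.0025] [ 0.0802  0.0542 -0.0562]
```

View pics/w3.png

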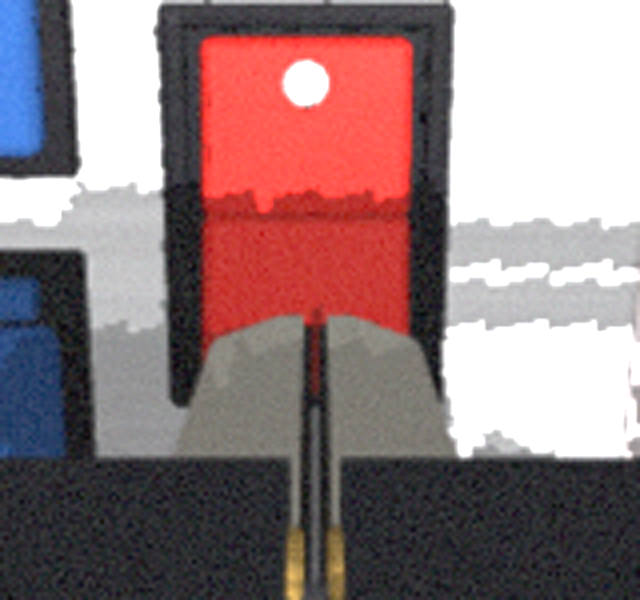

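Still on and not touched: the pad edges in view suggest the real tips end short of the nominal TCP. I'll keep creeping down under force watch.

```bash
python3 -m inch '[{"travel":[-0.03,0.03,0.04],"dr":[0,0,0],"grip":1},{"travel":[0,0.03,0],"dr":[0,0,0],"grip":1}]' |grep -E 'force|ee_p'
python3 -m inch '[{"travel":[0,0.03,0],"dr":[0,0,0],"grip":1}]' |grep -E 'force|ee_p'
python3 -m inch '[{"travel":[0,0.03,0],"dr":[0,0,0],"grip":1}]' |grep -E 'force|ee_p'
python3 -m inch '[{"travel":[0,0.03,0],"dr":[0,0,0],"grip":1}]' |grep -E 'force|ee_p'
```

```text
ee_pos: [0.5559, -0.2008, 0.0873]
force: [-0.3, 0.0, -0.1]
ee_pos: [0.5559, -0.2009, 0.0859]
force: [-0.2, -0.1, -0.8]
ee_pos: [0.556, -0.2009, 0.0846]
force: [0.2, 0.1, 0.2]
ee_pos: [0.5562, -0.2009, 0.0836]
force: [-2.0, 0.5, 3.8]
```

```bash
python3 -m inch '[{"travel":[0,0.04,0],"dr":[0,0,0],"grip":1}]' |grep -E 'force|ee_p'
python3 -m inch '[{"travel":[0,0.04,0],"dr":[0,0,0],"grip":1}]' |grep -E 'force|ee_p'
python3 -m inch '[{"travel":[0,0.04,0],"dr":[0,0,0],"grip":1}]' |grep -E 'force|ee_p'
python3 -m inch '[{"travel":[0,0.03,0],"dr":[0,0,0],"grip":1}]' |grep -E 'force|ee_p'
```

```text
ee_pos: [0.5561, -0.2009, 0.082]
force: [-3.6, 1.2, 2.4]
ee_pos: [0.5567, -0.2011, 0.0804]
force: [-1.0, 0.1, 0.8]
ee_pos: [0.5574, -0.2013, 0.0788]
force: [0.5, 0.2, -0.2]
ee_pos: [0.5577, -0.2013, 0.0776]
force: [-0.3, 0.3, -0.2]
```

```bash
python3 -m inch '[{"travel":[0,0.05,0],"dr":[0,0,0],"grip":1},{"travel":[0,-1,0],"dr":[0,0,0],"grip":1},{"travel":[0,-1,0],"dr":[0,0,0],"grip":1},{"travel":[0,0,0],"dr":[0,0,0],"grip":1}]' |grep -E 'force|ee_p'
python3 - <<'E'
from geo import *
from plant import robot
st()
d=robot.get_image("wrist");np.savez("w4.npz",**d)
w1=np.load("w1.npz")["frame"]
a=cv2.resize(w1[100:220,260:430,::-1],(400,300),interpolation=cv2.INTER_CUBIC)
M=P(d["mtx"],d["pose"]);x,y=proj(M,W["rock"]).astype(int);print(x,y,[proj(M,W[k]) for k in("test","reset")])
b=cv2.resize(d["frame"][max(0,y-60):y+60,260:430,::-1],(400,300),interpolation=cv2.INTER_CUBIC)
cv2.imwrite("pics/w4.png",cv2.convertScaleAbs(np.hstack([a,b]),alpha=1.5))
E
```

```text
ee_pos: [0.5451, -0.1997, 0.16]
force: [1.0, -0.2, 0.2]
t 5.65 tcp [ 0.5451 -0.1997  0.16  ] F [ 1.0243 -0.2455  0.2429] F.n 0.028802455498715435 gap 0.0030654471770138244
turn in tool axes [-0.0096  0.0034  0.0029]
test tool-axes mm [78.3037 59.3682 47.9785]
reset tool-axes mm [ 77.9099  60.8422 -23.9069]
rock tool-axes mm [-0.3146 60.6008 11.3727]
off tool-axes mm [-0.3753 60.4279 -6.6263]
on tool-axes mm [-0.254  60.7738 29.3718]
318 187 [array([416.6682, 143.8603]), array([408.3401, 226.7433])]
```

View pics/w4.png

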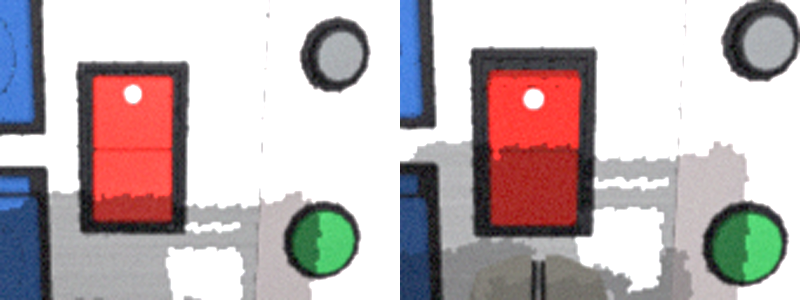

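Comparing before (left) and after (right): the gap between the far red edge and the frame has opened and the hinge shading has changed, so the rocker is off. Now the test button.

```bash
python3 -m inch '[{"travel":[1,0,0.6],"dr":[0,0,0],"grip":1},{"travel":[0.95,0,0.6],"dr":[0,0,0],"grip":1},{"travel":[0,0.8,0],"dr":[0,0,0],"grip":1},{"travel":[0,0.7,0],"dr":[0,0,0],"grip":1},{"travel":[0,0.1,0],"dr":[0,0,0],"grip":1},{"travel":[0,0,0],"dr":[0,0,0],"grip":1}]' |grep -E 'force|ee_p'; python3 -c "
from geo import *;st()"
```

```text
ee_pos: [0.5824, -0.2862, 0.0989]
force: [-0.5, -0.9, -0.1]
t 6.3 tcp [ 0.5824 -0.2862  0.0989] F [-0.529  -0.9336 -0.1321] F.n -0.0685248279700286 gap 0.0037058433399722937
turn in tool axes [ 0.0037  0.0025 -0.0024]
test tool-axes mm [  2.288  -12.3068   6.3268]
reset tool-axes mm [  1.9676  -9.874  -65.5329]
rock tool-axes mm [-76.2893 -10.169  -30.3255]
off tool-axes mm [-76.3344 -10.102  -48.3253]
on tool-axes mm [-76.2441 -10.236  -12.3257]
```

```bash
python3 -m inch '[{"travel":[0.04,0,0.13],"dr":[0,0,0],"grip":1},{"travel":[0,0.03,0],"dr":[0,0,0],"grip":1}]' |grep -E 'force|ee_p'
python3 -m inch '[{"travel":[0,0.03,0],"dr":[0,0,0],"grip":1}]' |grep -E 'force|ee_p'
python3 -m inch '[{"travel":[0,0.03,0],"dr":[0,0,0],"grip":1}]' |grep -E 'force|ee_p'
python3 -m inch '[{"travel":[0,0.03,0],"dr":[0,0,0],"grip":1}]' |grep -E 'force|ee_p'; python3 -c "
from geo import *;st()"
```

```text
ee_pos: [0.5899, -0.2908, 0.1031]
force: [1.5, -0.5, 0.6]
ee_pos: [0.5893, -0.2904, 0.1013]
force: [0.0, 0.4, 0.1]
ee_pos: [0.589, -0.2901, 0.0994]
force: [0.6, 0.2, 0.3]
ee_pos: [0.589, -0.29, 0.0978]
force: [0.0, 0.1, 0.8]
t 6.8 tcp [ 0.589  -0.29    0.0978] F [0.0448 0.0833 0.7529] F.n 0.7329462231317673 gap 0.004098742653716279
turn in tool axes [-0.0006  0.0029 -0.0003]
test tool-axes mm [  0.1115 -14.8499  -0.515 ]
reset tool-axes mm [ -0.2406 -12.7258 -72.3844]
rock tool-axes mm [-78.4836 -13.0335 -37.1464]
off tool-axes mm [-78.5356 -13.0438 -55.1463]
on tool-axes mm [-78.4317 -13.0233 -19.1464]
```

```bash
python3 -m inch '[{"travel":[0,0.04,0],"dr":[0,0,0],"grip":1}]' |grep -E 'force|ee_p'
python3 -m inch '[{"travel":[0,0.03,0],"dr":[0,0,0],"grip":1}]' |grep -E 'force|ee_p'
python3 -m inch '[{"travel":[0,0.03,0],"dr":[0,0,0],"grip":1}]' |grep -E 'force|ee_p'
python3 -m inch '[{"travel":[0,0.03,0],"dr":[0,0,0],"grip":1}]' |grep -E 'force|ee_p'
python3 -m inch '[{"travel":[0,0.03,0],"dr":[0,0,0],"grip":1}]' |grep -E 'force|ee_p'
```

```text
ee_pos: [0.5892, -0.29, 0.0959]
force: [0.4, -0.2, -0.3]
ee_pos: [0.5894, -0.29, 0.0944]
force: [0.7, 0.1, 0.4]
ee_pos: [0.5897, -0.2901, 0.0933]
force: [0.6, -0.1, -0.5]
ee_pos: [0.5899, -0.2902, 0.0921]
force: [-0.2, 0.3, -0.6]
ee_pos: [0.5902, -0.2903, 0.0909]
force: [0.6, -0.8, 1.1]
```

```bash
python3 -m inch '[{"travel":[0,0.03,0],"dr":[0,0,0],"grip":1}]' |grep -E 'force|ee_p'
python3 -m inch '[{"travel":[0,0.03,0],"dr":[0,0,0],"grip":1}]' |grep -E 'force|ee_p'
python3 -m inch '[{"travel":[0,0.03,0],"dr":[0,0,0],"grip":1}]' |grep -E 'force|ee_p'
python3 -m inch '[{"travel":[0,0.03,0],"dr":[0,0,0],"grip":1}]' |grep -E 'force|ee_p'
```

```text
ee_pos: [0.5904, -0.2903, 0.0898]
force: [-0.6, -0.6, 0.3]
ee_pos: [0.5906, -0.2904, 0.0887]
force: [0.3, 1.4, 1.3]
ee_pos: [0.5908, -0.2904, 0.0878]
force: [-2.3, 2.3, 5.4]
ee_pos: [0.5911, -0.2905, 0.0868]
force: [-2.8, 0.7, 5.6]
```

```bash
python3 -m inch '[{"travel":[0,0.03,0],"dr":[0,0,0],"grip":1}]' |grep -E 'force|ee_p'
python3 -m inch '[{"travel":[0,0.03,0],"dr":[0,0,0],"grip":1}]' |grep -E 'force|ee_p'
python3 -m inch '[{"travel":[0,0.03,0],"dr":[0,0,0],"grip":1}]' |grep -E 'force|ee_p'
python3 - <<'E'
from geo import *
from plant import robot
d=robot.get_image("top");f=d["frame"].astype(int)
for nm,im in(("now",f),("start",np.load("top0.npz")["frame"].astype(int))):
    s=im[215:265,265:310]
    g=(s[...,1]>1.4*s[...,0])&(s[...,1]>1.3*s[...,2])&(s[...,1]>50); y=(s[...,0]>60)&(s[...,1]>50)&(s[...,2]<.6*s[...,0])
    print(nm,g.sum(),y.sum(),np.argwhere(g).mean(0) if g.any() else 0)
E
```

```text
ee_pos: [0.5913, -0.2906, 0.0855]
force: [-1.4, -0.0, 2.4]
ee_pos: [0.5916, -0.2906, 0.0844]
force: [-6.7, 4.2, 14.5]
ee_pos: [0.5916, -0.2907, 0.0843]
force: [-10.7, 4.5, 20.7]
now 0 139 0
start 132 139 [23.6894 20.8864]
```

```bash
python3 -m inch '[{"travel":[0,-0.5,0],"dr":[0,0,0],"grip":1},{"travel":[0,-1,-0.5],"dr":[0,0,0],"grip":1},{"travel":[0,-0.5,-1],"dr":[0,0,0],"grip":1},{"travel":[0,0,0],"dr":[0,0,0],"grip":1}]' |grep -E 'force|ee_p'
python3 - <<'E'
from geo import *
from plant import robot
st()
d=robot.get_image("wrist");np.savez("w5.npz",**d)
M=P(d["mtx"],d["pose"])
p={k:proj(M,W[k]) for k in("test","reset","rock")};print(p)
b=cv2.resize(d["frame"][80:260,250:450,::-1],None,fx=3,fy=3,interpolation=cv2.INTER_CUBIC)
cv2.imwrite("pics/w5.png",cv2.convertScaleAbs(b,alpha=1.5))
E
```

```text
ee_pos: [0.5162, -0.2731, 0.1508]
force: [0.2, 0.8, 0.3]
t 8.45 tcp [ 0.5162 -0.2731  0.1508] F [0.1862 0.7595 0.2647] F.n 0.2570902312072604 gap 0.0020108874158270193
turn in tool axes [-0.0001  0.0024  0.0002]
test tool-axes mm [ 0.3829 51.9692 62.1569]
reset tool-axes mm [ 0.0649 54.1279 -9.7116]
rock tool-axes mm [-78.1952  53.7664  25.4881]
off tool-axes mm [-78.2384  53.7649   7.4882]
on tool-axes mm [-78.1521  53.768   43.488 ]
{'test': array([319.2771, 126.4905]), 'reset': array([318.9195, 214.1619]), 'rock': array([221.3364, 173.1702])}
```

View pics/w5.png

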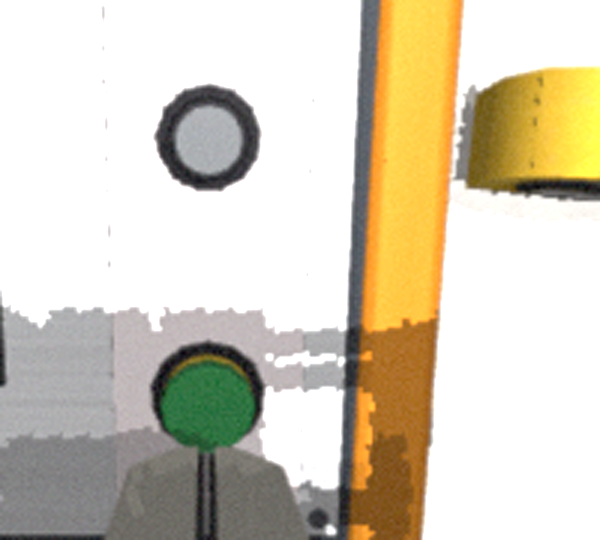

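The yellow flank is visible at (208,358) in the crop, so reset has popped up. Now pressing it.

```bash
python3 -m inch '[{"travel":[0,0.7,-0.23],"dr":[0,0,0],"grip":1},{"travel":[0,0.7,0],"dr":[0,0,0],"grip":1},{"travel":[0,0.1,0],"dr":[0,0,0],"grip":1},{"travel":[0,0,0],"dr":[0,0,0],"grip":1}]' |grep -E 'force|ee_p'; python3 -c "
from geo import *;st()" | grep -E "F|reset"
python3 -m inch '[{"travel":[0,0.05,0],"dr":[0,0,0],"grip":1}]' |grep -E 'force|ee_p'
python3 -m inch '[{"travel":[0,0.05,0],"dr":[0,0,0],"grip":1}]' |grep -E 'force|ee_p'
python3 -m inch '[{"travel":[0,0.05,0],"dr":[0,0,0],"grip":1}]' |grep -E 'force|ee_p'
python3 -m inch '[{"travel":[0,0.05,0],"dr":[0,0,0],"grip":1}]' |grep -E 'force|ee_p'
```

```text
ee_pos: [0.5219, -0.2745, 0.0873]
force: [-0.4, -0.1, -0.3]
t 8.9 tcp [ 0.5219 -0.2745  0.0873] F [-0.382  -0.0968 -0.2687] F.n -0.19363793538070068 gap 0.005705961976174194
reset tool-axes mm [ 0.0095 -9.2141 -2.8593]
ee_pos: [0.5233, -0.2756, 0.0876]
force: [0.8, 0.1, -0.6]
ee_pos: [0.5236, -0.2757, 0.0859]
force: [1.1, 0.2, 0.2]
ee_pos: [0.5236, -0.2755, 0.0837]
force: [0.7, 0.1, 0.6]
ee_pos: [0.5237, -0.2754, 0.0814]
force: [-0.3, 0.1, 0.0]
```

```bash
python3 -m inch '[{"travel":[0,0.04,-0.07],"dr":[0,0,0],"grip":1}]' |grep -E 'force|ee_p'
python3 -m inch '[{"travel":[0,0.04,0],"dr":[0,0,0],"grip":1}]' |grep -E 'force|ee_p'
python3 -m inch '[{"travel":[0,0.04,0],"dr":[0,0,0],"grip":1}]' |grep -E 'force|ee_p'
python3 -m inch '[{"travel":[0,0.04,0],"dr":[0,0,0],"grip":1}]' |grep -E 'force|ee_p'
python3 -m inch '[{"travel":[0,0.04,0],"dr":[0,0,0],"grip":1}]' |grep -E 'force|ee_p'
```

```text
ee_pos: [0.5215, -0.275, 0.0792]
force: [0.8, -0.2, 3.3]
ee_pos: [0.5215, -0.275, 0.0777]
force: [0.5, -0.4, 3.5]
ee_pos: [0.5219, -0.2751, 0.0762]
force: [0.5, -0.2, 4.8]
ee_pos: [0.5222, -0.2752, 0.0744]
force: [-0.3, 0.1, 3.2]
ee_pos: [0.5225, -0.2752, 0.0727]
force: [0.6, -0.1, 4.0]
```

```bash
python3 -m inch '[{"travel":[0,0.03,0],"dr":[0,0,0],"grip":1}]' |grep -E 'force|ee_p'
python3 -m inch '[{"travel":[0,0.03,0],"dr":[0,0,0],"grip":1}]' |grep -E 'force|ee_p'
python3 -m inch '[{"travel":[0,0.03,0],"dr":[0,0,0],"grip":1}]' |grep -E 'force|ee_p'
python3 -m inch '[{"travel":[0,0.02,0],"dr":[0,0,0],"grip":1}]' |grep -E 'force|ee_p'
```

```text
ee_pos: [0.5228, -0.2753, 0.0714]
force: [1.4, -1.0, 4.3]
ee_pos: [0.523, -0.2753, 0.0702]
force: [1.0, -0.2, 3.6]
ee_pos: [0.5232, -0.2754, 0.0697]
force: [-5.1, 2.7, 18.2]
ee_pos: [0.5232, -0.2754, 0.0696]
force: [-7.4, 2.3, 21.6]
```

Travel was 10 mm to a hard stop, which is 8 + 2 as described. Releasing and checking the latch with numbers.

```bash
python3 -m inch '[{"travel":[0,-0.5,0],"dr":[0,0,0],"grip":1},{"travel":[0,-1,0],"dr":[0,0,0],"grip":1},{"travel":[0,-0.5,0.22],"dr":[0,0,0],"grip":1},{"travel":[0,0,0],"dr":[0,0,0],"grip":1}]' |grep -E 'force|ee_p'
cat > chk.py <<'E'
from geo import *
def chk(f):
    d=np.load(f);M=P(d["mtx"],d["pose"]);im=d["frame"].astype(int);x,y=proj(M,W["reset"]);x0,y0=int(x)-20,int(y)-25
    s=im[y0:y0+48,x0:x0+40];r,g,b=s[...,0],s[...,1],s[...,2]
    G=(g>1.5*r)&(g>1.3*b);Y=(r>50)&(g>.5*r)&(b<.45*r)
    c=np.argwhere(G).mean(0)[::-1]+[x0,y0]
    print(f,"green",G.sum(),"yellow",Y.sum(),"green-centre minus latched pred",c-[x,y],"up pred",proj(M,np.array(W["reset"])+.008*n)-[x,y])
E
python3 - <<'E'
from chk import *
from plant import robot
d=robot.get_image("wrist");np.savez("w6.npz",**d)
for f in("w1.npz","w4.npz","w5.npz","w6.npz"): chk(f)
st()
E
```

```text
ee_pos: [0.5174, -0.2747, 0.1512]
force: [-0.1, 0.2, -0.2]
w1.npz green 558 yellow 0 green-centre minus latched pred [-1.0006 -0.9691] up pred [2.0814 2.4551]
w4.npz green 685 yellow 0 green-centre minus latched pred [-1.362  -1.5681] up pred [2.6993 3.5379]
w5.npz green 724 yellow 43 green-centre minus latched pred [-0.0963  0.9459] up pred [0.0309 3.3891]
w6.npz green 720 yellow 0 green-centre minus latched pred [-0.1822 -1.8981] up pred [-0.0009  3.4007]
t 10.65 tcp [ 0.5162 -0.2737  0.149 ] F [ 0.0483  1.5212 -0.0819] F.n -0.02203525232198926 gap 0.006394144567969878
turn in tool axes [-0.0012  0.0031  0.0002]
test tool-axes mm [-0.1162 50.2276 62.322 ]
reset tool-axes mm [-0.4867 52.3036 -9.5487]
rock tool-axes mm [-78.7211  51.9792  25.7084]
off tool-axes mm [-78.7773  51.9569   7.7085]
on tool-axes mm [-78.6648  52.0015  43.7083]
```

```bash
python3 -m inch '[{"travel":[-1,0,0.55],"dr":[0,0,0],"grip":1},{"travel":[-0.96,0,0.56],"dr":[0,0,0],"grip":1},{"travel":[0,0.7,0],"dr":[0,0,0],"grip":1},{"travel":[0,0.7,0],"dr":[0,0,0],"grip":1},{"travel":[0,0,0],"dr":[0,0,0],"grip":1},{"travel":[0,0,0],"dr":[0,0,0],"grip":1}]' |grep -E 'force|ee_p'; python3 -c "
from geo import *;st()" | grep -E "F|on"
```

```text
ee_pos: [0.5851, -0.2082, 0.1002]
force: [0.2, -1.5, 0.5]
t 11.25 tcp [ 0.5851 -0.2082  0.1002] F [ 0.2269 -1.4927  0.5444] F.n 0.42330557866110474 gap 0.007392739293054234
on tool-axes mm [ 0.3979 -6.2766  1.7401]
```

```bash
python3 -m inch '[{"travel":[0,0.05,0.05],"dr":[0,0,0],"grip":1},{"travel":[0,0.05,0],"dr":[0,0,0],"grip":1},{"travel":[0,0.05,0],"dr":[0,0,0],"grip":1}]' |grep -E 'force|ee_p'
python3 -m inch '[{"travel":[0,0.04,0],"dr":[0,0,0],"grip":1}]' |grep -E 'force|ee_p'
python3 -m inch '[{"travel":[0,0.04,0],"dr":[0,0,0],"grip":1}]' |grep -E 'force|ee_p'
python3 -m inch '[{"travel":[0,0.04,0],"dr":[0,0,0],"grip":1}]' |grep -E 'force|ee_p'
python3 -m inch '[{"travel":[0,0.04,0],"dr":[0,0,0],"grip":1}]' |grep -E 'force|ee_p'
python3 -m inch '[{"travel":[0,0.04,0],"dr":[0,0,0],"grip":1}]' |grep -E 'force|ee_p'
```

```text
ee_pos: [0.5901, -0.2104, 0.0977]
force: [0.5, 0.5, -0.1]
ee_pos: [0.5901, -0.2102, 0.0957]
force: [0.4, 0.7, -0.7]
ee_pos: [0.5903, -0.2101, 0.0939]
force: [-0.5, -0.4, 0.5]
ee_pos: [0.5906, -0.21, 0.0921]
force: [-0.2, 0.1, -0.1]
ee_pos: [0.5912, -0.2102, 0.0907]
force: [0.2, -0.4, 2.6]
ee_pos: [0.592, -0.2105, 0.0895]
force: [1.4, 0.5, 2.5]
```

```bash
python3 -m inch '[{"travel":[0,0.04,0],"dr":[0,0,0],"grip":1}]' |grep -E 'force|ee_p'
python3 -m inch '[{"travel":[0,0.04,0],"dr":[0,0,0],"grip":1}]' |grep -E 'force|ee_p'
python3 -m inch '[{"travel":[0,0.04,0],"dr":[0,0,0],"grip":1}]' |grep -E 'force|ee_p'
python3 -m inch '[{"travel":[0,0.04,0],"dr":[0,0,0],"grip":1}]' |grep -E 'force|ee_p'
python3 -m inch '[{"travel":[0,-1,0],"dr":[0,0,0],"grip":1},{"travel":[0,-1,-0.5],"dr":[0,0,0],"grip":1},{"travel":[0,0,-0.6],"dr":[0,0,0],"grip":1},{"travel":[0,0,0],"dr":[0,0,0],"grip":1},{"travel":[0,0,0],"dr":[0,0,0],"grip":1}]' |grep -E 'force|ee_p'
python3 - <<'E'
from chk import *
from plant import robot
d=robot.get_image("wrist");np.savez("w7.npz",**d);chk("w7.npz")
f4=np.load("w4.npz");o=[]
for e in(f4,d):
    x,y=proj(P(e["mtx"],e["pose"]),W["rock"]).astype(int)
    o.append(cv2.resize(e["frame"][y-55:y+60,x-30:x+115,::-1],(400,317),interpolation=cv2.INTER_CUBIC))
cv2.imwrite("pics/w7.png",cv2.convertScaleAbs(np.hstack(o),alpha=1.5))
E
```

```text
ee_pos: [0.5922, -0.2105, 0.0878]
force: [1.2, -0.5, 1.7]
ee_pos: [0.5917, -0.2102, 0.0856]
force: [0.1, -0.5, -0.7]
ee_pos: [0.5916, -0.21, 0.0836]
force: [-0.9, 0.8, 0.8]
ee_pos: [0.5919, -0.2102, 0.083]
force: [-8.0, 3.7, 18.3]
ee_pos: [0.5347, -0.1973, 0.152]
force: [0.8, 1.0, 1.1]
w7.npz green 731 yellow 0 green-centre minus latched pred [-1.3735 -1.4995] up pred [2.8597 3.4052]
```

View pics/w7.png

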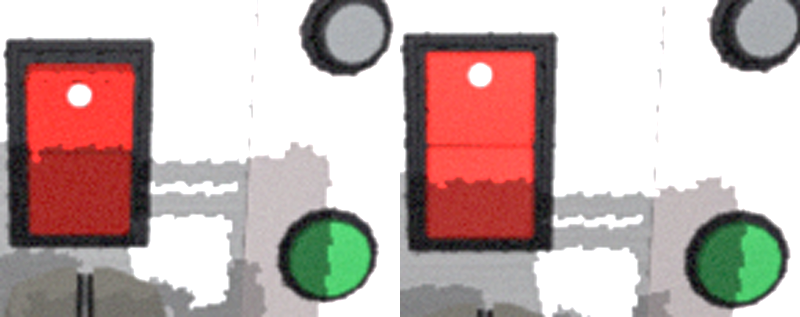

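The right half shows the rocker on again, with the far red edge back against the frame as at the start. Reset is latched with no yellow showing. One comparison of the loose things, then I hand in.

Run:
```python
from geo import *
from plant import robot
f=robot.get_image("top")["frame"];z=np.load("top0.npz")["frame"]
for k,(x,y,w,h) in dict(measure=(338,205,42,34),jar=(232,128,34,36),tin=(292,136,42,46)).items():
    r=cv2.matchTemplate(f[y-12:y+h+12,x-12:x+w+12],z[y:y+h,x:x+w],cv2.TM_CCOEFF_NORMED);_,m,_,l=cv2.minMaxLoc(r);print(k,m,l[0]-12,l[1]-12)
st();robot.close_job()
```

```text
measure 0.9991728663444519 0 0
jar 0.9993432760238647 0 0
tin 0.9990859031677246 0 0
t 13.05 tcp [ 0.5354 -0.1976  0.1517] F [-0.5603  0.1705 -0.6297] F.n -0.5010811234224732 gap 0.006254232366592059
turn in tool axes [ 0.0005  0.0025 -0.0008]
test tool-axes mm [78.349  52.4717 60.0725]
reset tool-axes mm [ 78.0282  54.6703 -11.7947]
rock tool-axes mm [-0.2298 54.3638 23.4101]
off tool-axes mm [-0.2742 54.3722  5.4101]
on tool-axes mm [-0.1854 54.3555 41.41  ]
the job is handed in; nothing more can be done
```

The trip test is done and handed in at 13 s of the 54 s allowed. I pressed with the shut fingertips only, in the required order:

1. **Rocker off:** it snapped over, and the wrist picture showed it in the off position.
2. **Test button:** it went down about 4.5 mm to its stop, and the reset button popped up with its yellow flank showing.
3. **Reset button:** I pressed it about 10 mm to its stop and let go. It stayed latched with no yellow showing, and the rocker had not been touched meanwhile.
4. **Rocker on:** it snapped over and I pressed it to its stop.

**Last checks:**
- The rocker looks on and the reset button latched (0 yellow pixels).
- The test button looks released. I judged that by eye only.
- The measure, jar and tin had moved 0 px in the top view.
- The arm is clear of the box, with no force beyond sensor noise. The highest reading was about 24 N, pressing against a button's stop.

**One disagreement:** the fingertips touched about 15–20 mm later than the stated TCP and my camera estimates predicted. I found each contact by creeping down under force watch instead. The joint values themselves could not be read, so these states rest on the pictures and forces.

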